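Lay up a cup of tea with infuser

ROBOT

A 7-joint arm with a two-finger parallel gripper is mounted at the origin on the work surface. World frame = base frame: x ahead of the robot, y to its left, z up, the work surface at z = 0. Lengths are in mm, angles in rad, forces in N, time in s.
With the tool pointing down it reaches from about 400 to 875 mm from the base axis. Payload 4.4 kg.
Tool frame: the origin (TCP) lies at the very end of the fingers, on their centre line; the grasp point (between the pads) lies 19 mm behind it; z points along the fingers, y is the direction in which the jaws open and shut (so a half turn about z gives the same grasp; the last joint's range is limited). The gripper opens to 85 mm and grips with 20 to 120 N. Pads are 22 mm wide; open, the fingers measure 114 mm over their backs; the gripper's body (76 mm by 85 mm) begins 54 mm behind the grasp point. The pads swing forward as they close: fully open they stand 13 mm farther back than shut.
Start: joints at [1.279, 0.628, 0.038, 1.517, -0.027, 0.996, -0.02], TCP at [145.553, -633.508, 231.313] pointing down, gripper open.
Joint ranges: [-3.06, 3.06], [-0.37, 2.12], [-1.25, 1.32], [0.18, 2.47], [-1.1, 4.24], [0.23, 1.98], [-2.94, 2.94]. Speed limits (rad/s): [2.57, 2.57, 3.14, 3.14, 3.14, 3.14, 3.14].

INTERFACE

Orientations are given as [roll, pitch, yaw] about the fixed x, y, z axes, in that order (R = Rz(yaw) Ry(pitch) Rx(roll)).
In Python, from cell import read_state, get_image, calibration, finish_job gives the robot as it stands. The module is installed in compiled form; this text tells all that it offers.
- The arm moves only by the tool apply_moves, never from a script. Its argument "increments" is a list of rows, each an object of numbers: "tx", "ty", "tz": the shift along the world's x, y, z in m; "rx", "ry", "rz": the turn, a rotation vector about the world's x, y, z in units of 5 degrees (1.0 is 5 degrees); "claw": the finger opening in m, from 0 to 0.0854. In form: [{"tx": .., "ty": .., "tz": .., "rx": .., "ry": .., "rz": .., "claw": ..}, ...]. A call has 1 to 12 rows; each row is the pose to reach, as a shift and turn from the pose commanded when the call began; what a row does not reach only later rows make up. A row lasts 1/10 s, in which the tool goes at most 50 mm and 8.59 degrees, less where a joint would pass 70% of its speed; a pose out of reach is approached as far as the arm can. A call with a gripper value outside its range is refused whole. The fingers move at their own pace and stop on an object; the grip force is fixed at half the most. Time passes only in rows, so rows that repeat a pose let the fingers close. It gives the time, the measured TCP pose, the force and the opening at its end, in the units of the state.
- read_state(): the state, without advancing time (a new reading comes with each control period).
- get_image(name): name is "scene" or "side" or "wrist"; returns the picture (480x640x3 uint8, red, green, blue); there is no depth.
- calibration(name): a dict with "camera_matrix" (3x3 intrinsics, pixels), "origin" and "attitude" of the camera in the world. Camera axes: x right, y up, looking along -z (the intrinsics and any distortion apply to the point x, -y, -z); pixel columns grow to the right and rows downward; lengths in mm; the calibration is good to about 2 mm. The wrist camera is an equidistant fisheye: a pixel r from the principal point sees the ray r / f radians off the axis. A picture is of the moment at which its call begins: read the wrist's pose just before it. calibration takes no time and is no camera call; for the wrist camera it gives the pose at the moment of the call.
- finish_job(): hands the job in, once; it reports no verdict.
The state is a dict: "clock": time; "qpos": joint angles; "qd": joint speeds; "tau": joint torques, N m; "eef_pos": TCP position; "tool_rot": TCP orientation; "force": force on the tool from outside, world axes, zero at the start; "torque": the same for the moment, N m; "width": finger opening in mm.
Only numpy, scipy, OpenCV 4.12 (cv2) and the standard library are available. Lean on these libraries where they do the work, as an engineer would, in place of code of your own. Each camera call takes 0.05 s, during which the arm holds its last target. There are 200 camera calls.

TASK

Lay up the infuser tea: first set the cork coaster in the middle of the saucer, then stand the handleless white cup in the middle of the coaster, hang the steel infuser basket in the cup, and last put its lid on the basket. Let go of each before taking the next, set the cup down gently rather than banging it, and leave the saucer and the sugar jar, honey jar and tea tin where they stand.

Things in the scene. Friction and masses are not known exactly. Their poses are not given: they have to be found in the camera images.
- saucer: Round cream melamine saucer, loose (about 0.2 kg), right way up: 150 mm across, with a low upright rim 4 mm thick and 14 mm high. Its flat floor is 142 mm across and its upper side is 6 mm above the counter. Origin: centre of the underside, z up. Stands to the robot's left or right.
- coaster: Plain round cork coaster, a disc 60 mm across and 14 mm thick, about 30 g, lying flat. Origin: centre of the underside, z up.
- cup: White ceramic cup without a handle, upright, open and empty, 0.14 to 0.24 kg: 68 mm high, outside 60 mm across with straight sides from 10 mm height up to the rim, below that a foot 44 mm across; wall 4 mm (mouth 52 mm across), inner floor 16 mm above the underside. Origin: centre of the underside, z up.
- basket: Steel tea infuser basket, upright, 75 mm high, 0.07 to 0.12 kg: round body 42 mm across up to 45 mm height; flange 62 mm across from 45 to 49 mm, which rests on the cup's rim; above it a collar to grip, 48 mm outside, 42 mm inside, up to 75 mm height, open at the top, 26 mm deep. Hung in the cup, its underside is 23 mm above the cup's. Origin: centre of the underside, z up.
- lid: Infuser lid, steel disc with dark wooden knob, upright, 40 mm high, 60 g: underneath a plug 34 mm across, 12 mm deep, that drops into the basket's collar; disc 54 mm across from 12 to 16 mm height that then rests on the collar's edge (lid origin 63 mm above the basket's); round knob 20 mm across from 16 to 40 mm height. Origin: centre of the plug's underside, z up.
- sugar_jar: Bystander: glass sugar jar with wire clamp latch, 58 mm across, 69 mm high, standing among the tea things. Origin: centre of the underside.
- honey_jar: Bystander: amber honey jar, 52 mm across, 60 mm high, standing among the tea things. Origin: centre of the underside.
- tea_tin: Bystander: round tea tin, 76 mm across, 95 mm high, on the side away from the saucer. Origin: centre of the underside.
Not all that is in view belongs to the job. There is more than one size of the coaster; the job needs the middle-sized.

How it is judged:
By the outcome, as a careful person would: the job done as asked, in the order asked, and still so for the second after the job is handed in, with the robot touching nothing.
It also fails if it takes over 109 s, if anything falls off the work surface, if the arm or the gripper's body presses on something with over 40 N, if the wrist force passes 120 N, or if a joint passes its speed limit or range.

## Working session

There is one attempt and no reset: what is moved stays moved. The work goes in short steps, Python scripts to look and compute and a tool call to move; the robot and the scene stay as the last step left them, time stands still between calls to the robot, and variables do not carry over. Pictures are saved under pics/ and viewed, about 12 in all and at most 16, crops included, and the job is handed in when it is done.

Besides the shell and the picture viewer there is one more tool, called after "Emit:" as name(argument=value, ...), one argument or row to a line, values as JSON. apply_moves: Moves the arm, as the interface text tells. Its arguments: {"type":"object","properties":{"increments":{"type":"array"}},"required":["increments"]}

```bash
mkdir -p pics; python3 - <<'E'
from cell import *
import cv2
print(read_state())
for n in("scene","side","wrist"):
    print(n,calibration(n)); cv2.imwrite(f"pics/{n}0.png",get_image(n)[:,:,::-1])
E
```

```text
{'clock': 0.0, 'qpos': array([ 1.27919191,  0.62937851,  0.0384385 ,  1.51839858, -0.02697645,
        0.99628937, -0.02002132]), 'qd': array([ 3.32758836e-04, -1.28785777e-03, -2.29968682e-04,  1.85892935e-04,
       -3.94496205e-05,  1.26480976e-03,  6.30810081e-04]), 'tau': array([-5.88662861e-04, -5.63400078e+01,  1.22608479e+00, -1.93442380e+01,
        1.10153531e-02,  1.05518347e-02,  3.06695597e-05]), 'eef_pos': array([ 145.40736989, -632.86784614,  230.3582715 ]), 'tool_rot': array([-3.13963737e+00,  4.59128850e-05,  2.25798064e-01]), 'force': array([-0.2046536 , -1.44509843,  0.18491608]), 'torque': array([-0.02087431,  0.01352041,  0.03804448]), 'width': 85.15731171903307}
scene {'camera_matrix': array([[600.91132027,   0.        , 302.215805  ],
       [  0.        , 600.91132027, 244.16240799],
       [  0.        ,   0.        ,   1.        ]]), 'origin': array([1233.35808492, -142.02617332,  902.87295338]), 'attitude': array([0.70503568, 0.02023408, 1.33080957])}
side {'camera_matrix': array([[473.56482019,   0.        , 322.06928665],
       [  0.        , 473.56482019, 240.35347661],
       [  0.        ,   0.        ,   1.        ]]), 'origin': array([452.42160861, 693.79820914, 698.61270479]), 'attitude': array([ 0.81446319, -0.01420447, -3.02531823])}
wrist {'camera_matrix': array([[371.64829954,   0.        , 309.97553966],
       [  0.        , 371.64829954, 246.89503926],
       [  0.        ,   0.        ,   1.        ]]), 'origin': array([ 216.91046243, -616.99863246,  372.45027238]), 'attitude': array([-0.29295569,  0.00212503, -1.34559853])}
```

View pics/scene0.png

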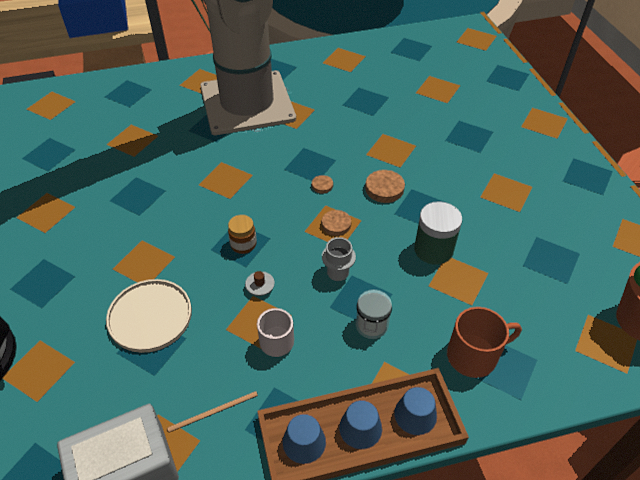

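View pics/side0.png

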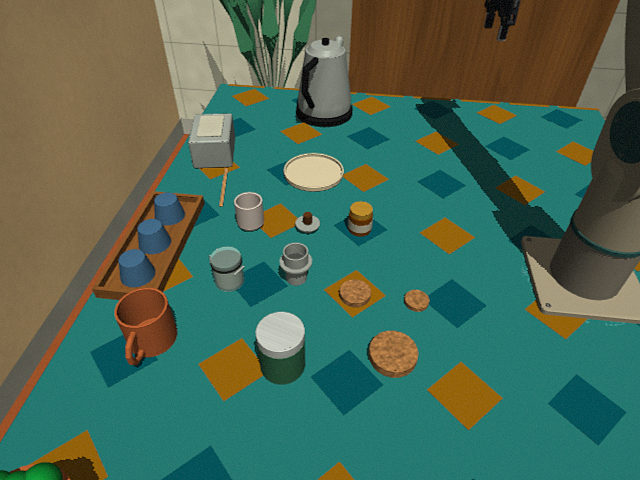

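The scene picture shows three cork discs: small (322,184), middle (336,223) and large (385,186). The other objects that could be confused are:
- **Cup:** white cup (276,332), against the terracotta mug (477,340) and the blue cups (360,425).
- **Basket:** (339,260), against the sugar jar (373,313).
- **Others:** lid (259,284), saucer (149,315), honey jar (241,233), tea tin (438,232).

I choose the disc at (336,223), which I'll check by its measured diameter.

```bash
cat > h.py <<'E'
from cell import *
import numpy as np, cv2
from scipy.spatial.transform import Rotation as R
def ray(c,u,v,fish=False):
    K=c["camera_matrix"]; x=(u-K[0,2])/K[0,0]; y=(v-K[1,2])/K[1,1]
    if fish:
        t=np.hypot(x,y); s=np.sin(t)/max(t,1e-9); d=np.array([x*s,-y*s,-np.cos(t)])
    else: d=np.array([x,-y,-1.])
    return R.from_euler("xyz",c["attitude"]).apply(d)
def hit(c,u,v,z,fish=False):
    d=ray(c,u,v,fish); o=c["origin"]; return (o+d*(z-o[2])/d[2])[:2]
def proj(c,P,fish=False):
    p=R.from_euler("xyz",c["attitude"]).inv().apply(np.asarray(P,float)-c["origin"]); K=c["camera_matrix"]
    x,y,z=p[0],-p[1],-p[2]
    if fish:
        r=np.hypot(x,y); t=np.arctan2(r,z); x,y=x/r*t,y/r*t
    else: x,y=x/z,y/z
    return K[0,0]*x+K[0,2],K[1,1]*y+K[1,2]
E
python3 - <<'E'
from h import *
a=calibration("scene");b=calibration("side")
for n,z,p,q in [("coaster",14,(336,221),(355,291)),("small",10,(322,183),(417,299)),("big",14,(385,184),(394,352)),("cup",68,(276,324),(249,201)),("basket",75,(339,246),(295,252)),("knob",40,(259,274),(308,214)),("saucer",14,(149,314),(314,171)),("sugar",69,(375,301),(226,258)),("honey",60,(241,223),(361,208)),("tin",95,(440,216),(281,331))]:
    print(n,hit(a,*p,z).round(),hit(b,*q,z).round())
w=cv2.imread("pics/scene0.png")[150:360,190:470]; cv2.imwrite("pics/c1.png",cv2.resize(w,None,fx=2.8,fy=2.8,interpolation=2))
for u in [(321,222),(352,222),(312,184),(333,184),(366,185),(405,185)]: print(hit(a,*u,7).round())
E
```

```text
coaster [452. 100.] [449. 103.]
small [335. 103.] [332. 104.]
big [376. 229.] [375. 229.]
cup [695. -72.] [689. -72.]
basket [566.  72.] [567.  74.]
knob [565. -77.] [564. -79.]
saucer [ 583. -282.] [ 576. -276.]
sugar [693.  99.] [692. 101.]
honey [451. -88.] [452. -90.]
tin [560. 265.] [557. 268.]
[441.  72.]
[457. 133.]
[330.  82.]
[341. 125.]
[362. 192.]
[384. 272.]
```

View pics/c1.png

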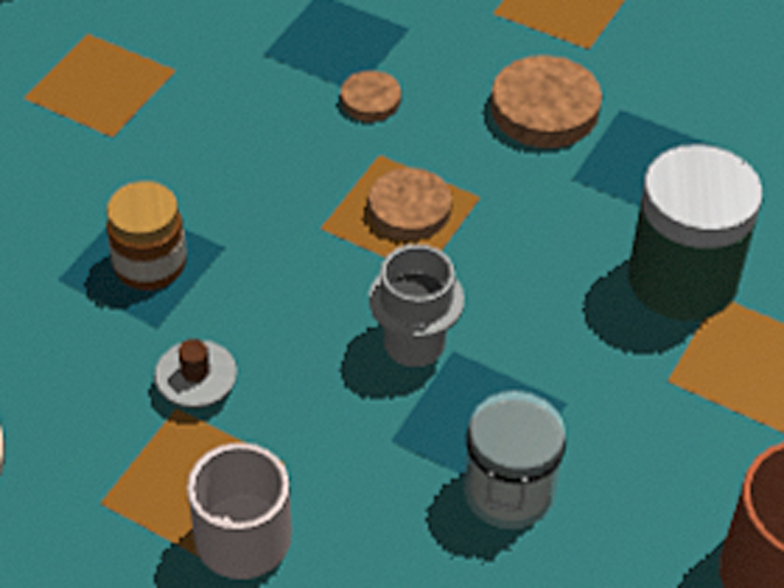

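Measured diameters are about 63 mm for the disc at (336,223), 44 mm for the small one and 83 mm for the big one, so the middle coaster is at about (451,101). The crop confirms this. I'll move there now.

Emit:
apply_moves(
  increments=[
    {"tx": 0.335, "ty": 0.353, "tz": 0, "rz": -2.59, "claw": 0.085},
    {"tx": 0.335, "ty": 0.353, "tz": 0, "rz": -2.59, "claw": 0.085},
    {"tx": 0.335, "ty": 0.353, "tz": 0, "rz": -2.59, "claw": 0.085},
    {"tx": 0.335, "ty": 0.353, "tz": 0, "rz": -2.59, "claw": 0.085},
    {"tx": 0.335, "ty": 0.353, "tz": 0, "rz": -2.59, "claw": 0.085},
    {"tx": 0.335, "ty": 0.353, "tz": 0, "rz": -2.59, "claw": 0.085},
    {"tx": 0.335, "ty": 0.353, "tz": 0, "rz": -2.59, "claw": 0.085},
    {"tx": 0.335, "ty": 0.353, "tz": 0, "rz": -2.59, "claw": 0.085},
    {"tx": 0.335, "ty": 0.353, "tz": 0, "rz": -2.59, "claw": 0.085},
    {"tx": 0.335, "ty": 0.353, "tz": 0, "rz": -2.59, "claw": 0.085},
    {"tx": 0.335, "ty": 0.353, "tz": 0, "rz": -2.59, "claw": 0.085},
  ],
)

```text
$.increments[0]: bad value
```

Emit:
apply_moves(
  increments=[
    {"tx": 0.335, "ty": 0.353, "tz": 0.0, "rx": 0.0, "ry": 0.0, "rz": -2.59, "claw": 0.085},
    {"tx": 0.335, "ty": 0.353, "tz": 0.0, "rx": 0.0, "ry": 0.0, "rz": -2.59, "claw": 0.085},
    {"tx": 0.335, "ty": 0.353, "tz": 0.0, "rx": 0.0, "ry": 0.0, "rz": -2.59, "claw": 0.085},
    {"tx": 0.335, "ty": 0.353, "tz": 0.0, "rx": 0.0, "ry": 0.0, "rz": -2.59, "claw": 0.085},
    {"tx": 0.335, "ty": 0.353, "tz": 0.0, "rx": 0.0, "ry": 0.0, "rz": -2.59, "claw": 0.085},
    {"tx": 0.335, "ty": 0.353, "tz": 0.0, "rx": 0.0, "ry": 0.0, "rz": -2.59, "claw": 0.085},
    {"tx": 0.335, "ty": 0.353, "tz": 0.0, "rx": 0.0, "ry": 0.0, "rz": -2.59, "claw": 0.085},
    {"tx": 0.335, "ty": 0.353, "tz": 0.0, "rx": 0.0, "ry": 0.0, "rz": -2.59, "claw": 0.085},
    {"tx": 0.335, "ty": 0.353, "tz": 0.0, "rx": 0.0, "ry": 0.0, "rz": -2.59, "claw": 0.085},
    {"tx": 0.335, "ty": 0.353, "tz": 0.0, "rx": 0.0, "ry": 0.0, "rz": -2.59, "claw": 0.085},
    {"tx": 0.335, "ty": 0.353, "tz": 0.0, "rx": 0.0, "ry": 0.0, "rz": -2.59, "claw": 0.085},
  ],
)

```text
clock: 1.25
eef_pos: [485.3, -274.1, 231.0]
tool_rot: [-3.138, -0.003, 0.01]
force: [-0.4, 0.4, -0.2]
width: 84.9
```

Emit:
apply_moves(
  increments=[
    {"tx": -0.03, "ty": 0.381, "tz": -0.05, "rx": 0.0, "ry": 0.0, "rz": 0.0, "claw": 0.085},
    {"tx": -0.03, "ty": 0.381, "tz": -0.05, "rx": 0.0, "ry": 0.0, "rz": 0.0, "claw": 0.085},
    {"tx": -0.03, "ty": 0.381, "tz": -0.05, "rx": 0.0, "ry": 0.0, "rz": 0.0, "claw": 0.085},
    {"tx": -0.03, "ty": 0.381, "tz": -0.05, "rx": 0.0, "ry": 0.0, "rz": 0.0, "claw": 0.085},
    {"tx": -0.03, "ty": 0.381, "tz": -0.05, "rx": 0.0, "ry": 0.0, "rz": 0.0, "claw": 0.085},
    {"tx": -0.03, "ty": 0.381, "tz": -0.05, "rx": 0.0, "ry": 0.0, "rz": 0.0, "claw": 0.085},
    {"tx": -0.03, "ty": 0.381, "tz": -0.05, "rx": 0.0, "ry": 0.0, "rz": 0.0, "claw": 0.085},
    {"tx": -0.03, "ty": 0.381, "tz": -0.05, "rx": 0.0, "ry": 0.0, "rz": 0.0, "claw": 0.085},
    {"tx": -0.03, "ty": 0.381, "tz": -0.1, "rx": 0.0, "ry": 0.0, "rz": 0.0, "claw": 0.085},
    {"tx": -0.03, "ty": 0.381, "tz": -0.1, "rx": 0.0, "ry": 0.0, "rz": 0.0, "claw": 0.085},
    {"tx": -0.03, "ty": 0.381, "tz": -0.1, "rx": 0.0, "ry": 0.0, "rz": 0.0, "claw": 0.085},
    {"tx": -0.03, "ty": 0.381, "tz": -0.1, "rx": 0.0, "ry": 0.0, "rz": 0.0, "claw": 0.085},
  ],
)

```text
clock: 2.45
eef_pos: [451.7, 99.3, 133.0]
tool_rot: [-3.141, -0.003, -0.003]
force: [0.7, 0.6, -0.6]
width: 85.0
```

```bash
cat > wr.py <<'E'
from h import *
import sys
s=read_state();c=calibration("wrist");im=get_image("wrist")
np.save("wc.npy",np.concatenate([c["camera_matrix"].ravel(),c["origin"],c["attitude"]]))
print(s["clock"],s["eef_pos"].round(1),s["tool_rot"].round(3),c["origin"].round(1),c["attitude"].round(3))
cv2.imwrite(f"pics/{sys.argv[1]}.png",im[:,:,::-1])
E
cat >> h.py <<'E'
def wc():
    a=np.load("wc.npy");return dict(camera_matrix=a[:9].reshape(3,3),origin=a[9:12],attitude=a[12:])
E
python3 wr.py w1
```

```text
2.45 [451.7  99.3 133. ] [-3.141e+00 -3.000e-03 -3.000e-03] [524.6  98.9 275.2] [-0.29   0.    -1.574]
```

View pics/w1.png

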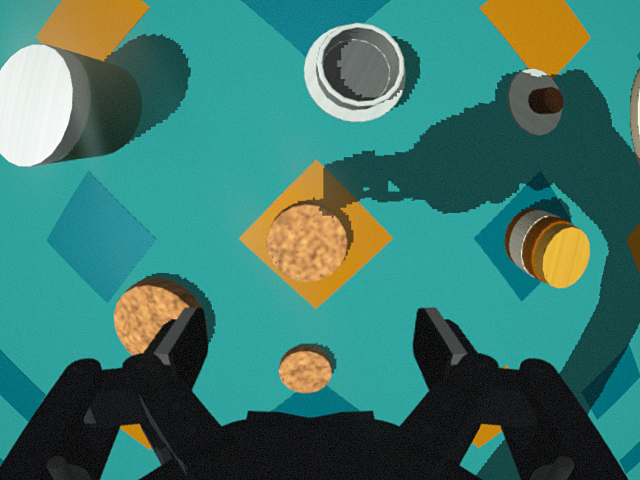

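The middle coaster's top is at (307,243). The basket collar is at (361,68), the knob top at (546,101) and the honey lid at (565,254).

```bash
python3 - <<'E'
from h import *
c=wc()
for n,u,v,z in [("coaster",308,243,14),("L",266,243,10),("R",348,243,10),("basket",361,68,75),("knob",548,101,40),("honey",565,254,60),("big",156,320,14)]: print(n,hit(c,u,v,z,True).round(1))
print(proj(c,[451.7,99.3,14],True))
E
```

```text
coaster [449.6 100.7]
L [448.6 132. ]
R [448.4  70.9]
basket [563.9  71.7]
knob [562.9 -71.7]
honey [454.4 -86. ]
big [382.7 229.2]
(np.float64(309.85522974427397), np.float64(240.22100176066166))
```

Emit:
apply_moves(
  increments=[
    {"tx": 0.0, "ty": 0.0, "tz": -0.05, "rx": 0.0, "ry": 0.0, "rz": 0.0, "claw": 0.085},
    {"tx": 0.0, "ty": 0.0, "tz": -0.09, "rx": 0.0, "ry": 0.0, "rz": 0.0, "claw": 0.085},
    {"tx": 0.0, "ty": 0.0, "tz": -0.115, "rx": 0.0, "ry": 0.0, "rz": 0.0, "claw": 0.085},
    {"tx": 0.0, "ty": 0.0, "tz": -0.125, "rx": 0.0, "ry": 0.0, "rz": 0.0, "claw": 0.085},
    {"tx": 0.0, "ty": 0.0, "tz": -0.129, "rx": 0.0, "ry": 0.0, "rz": 0.0, "claw": 0.085},
    {"tx": 0.0, "ty": 0.0, "tz": -0.129, "rx": 0.0, "ry": 0.0, "rz": 0.0, "claw": 0.05},
    {"tx": 0.0, "ty": 0.0, "tz": -0.129, "rx": 0.0, "ry": 0.0, "rz": 0.0, "claw": 0.05},
    {"tx": 0.0, "ty": 0.0, "tz": -0.129, "rx": 0.0, "ry": 0.0, "rz": 0.0, "claw": 0.05},
    {"tx": 0.0, "ty": 0.0, "tz": -0.129, "rx": 0.0, "ry": 0.0, "rz": 0.0, "claw": 0.05},
    {"tx": 0.0, "ty": 0.0, "tz": -0.129, "rx": 0.0, "ry": 0.0, "rz": 0.0, "claw": 0.05},
  ],
)

```text
clock: 3.5
eef_pos: [452.0, 100.5, 4.2]
tool_rot: [-3.14, -0.003, -0.001]
force: [-1.0, -0.1, 7.5]
width: 56.4
```

The width of 56 mm with an upward force suggests the tips are riding on the coaster's edge, since the pads stand back when open. I'll reopen, go lower and close again.

Emit:
apply_moves(
  increments=[
    {"tx": 0.0, "ty": 0.0, "tz": 0.002, "rx": 0.0, "ry": 0.0, "rz": 0.0, "claw": 0.085},
    {"tx": 0.0, "ty": 0.0, "tz": 0.002, "rx": 0.0, "ry": 0.0, "rz": 0.0, "claw": 0.085},
    {"tx": 0.0, "ty": 0.0, "tz": 0.002, "rx": 0.0, "ry": 0.0, "rz": 0.0, "claw": 0.085},
    {"tx": 0.0, "ty": 0.0, "tz": -0.006, "rx": 0.0, "ry": 0.0, "rz": 0.0, "claw": 0.085},
    {"tx": 0.0, "ty": 0.0, "tz": -0.006, "rx": 0.0, "ry": 0.0, "rz": 0.0, "claw": 0.085},
    {"tx": 0.0, "ty": 0.0, "tz": -0.006, "rx": 0.0, "ry": 0.0, "rz": 0.0, "claw": 0.085},
  ],
)

```text
clock: 4.1
eef_pos: [450.4, 100.4, -3.7]
tool_rot: [3.141, 0.0, -0.0]
force: [0.4, -0.1, -0.5]
width: 84.6
```

```bash
python3 wr.py w2
```

```text
4.1 [450.4 100.4  -3.7] [ 3.141  0.    -0.   ] [523.7 100.2 138.2] [-0.293 -0.    -1.572]
```

View pics/w2.png

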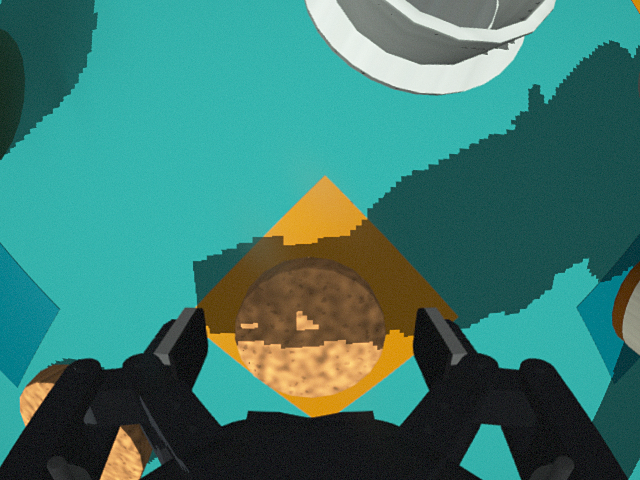

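The coaster lies flat and central between the pads at (310,330). I'll close and lift.

Emit:
apply_moves(
  increments=[
    {"tx": 0.0, "ty": 0.0, "tz": 0.0, "rx": 0.0, "ry": 0.0, "rz": 0.0, "claw": 0.05},
    {"tx": 0.0, "ty": 0.0, "tz": 0.0, "rx": 0.0, "ry": 0.0, "rz": 0.0, "claw": 0.05},
    {"tx": 0.0, "ty": 0.0, "tz": 0.0, "rx": 0.0, "ry": 0.0, "rz": 0.0, "claw": 0.05},
    {"tx": 0.0, "ty": 0.0, "tz": 0.0, "rx": 0.0, "ry": 0.0, "rz": 0.0, "claw": 0.05},
    {"tx": 0.0, "ty": 0.0, "tz": 0.0, "rx": 0.0, "ry": 0.0, "rz": 0.0, "claw": 0.05},
    {"tx": 0.0, "ty": 0.0, "tz": 0.02, "rx": 0.0, "ry": 0.0, "rz": 0.0, "claw": 0.05},
    {"tx": 0.0, "ty": 0.0, "tz": 0.05, "rx": 0.0, "ry": 0.0, "rz": 0.0, "claw": 0.05},
    {"tx": 0.0, "ty": 0.0, "tz": 0.1, "rx": 0.0, "ry": 0.0, "rz": 0.0, "claw": 0.05},
    {"tx": 0.0, "ty": 0.0, "tz": 0.15, "rx": 0.0, "ry": 0.0, "rz": 0.0, "claw": 0.05},
    {"tx": 0.0, "ty": 0.0, "tz": 0.15, "rx": 0.0, "ry": 0.0, "rz": 0.0, "claw": 0.05},
  ],
)

```text
clock: 5.15
eef_pos: [453.9, 100.5, 151.2]
tool_rot: [-3.14, -0.01, -0.0]
force: [0.6, -0.4, -0.2]
width: 57.7
```

Emit:
apply_moves(
  increments=[
    {"tx": 0.13, "ty": -0.38, "tz": 0.0, "rx": 0.0, "ry": 0.0, "rz": 0.0, "claw": 0.05},
    {"tx": 0.13, "ty": -0.38, "tz": 0.0, "rx": 0.0, "ry": 0.0, "rz": 0.0, "claw": 0.05},
    {"tx": 0.13, "ty": -0.38, "tz": 0.0, "rx": 0.0, "ry": 0.0, "rz": 0.0, "claw": 0.05},
    {"tx": 0.13, "ty": -0.38, "tz": 0.0, "rx": 0.0, "ry": 0.0, "rz": 0.0, "claw": 0.05},
    {"tx": 0.13, "ty": -0.38, "tz": 0.0, "rx": 0.0, "ry": 0.0, "rz": 0.0, "claw": 0.05},
    {"tx": 0.13, "ty": -0.38, "tz": 0.0, "rx": 0.0, "ry": 0.0, "rz": 0.0, "claw": 0.05},
    {"tx": 0.13, "ty": -0.38, "tz": 0.0, "rx": 0.0, "ry": 0.0, "rz": 0.0, "claw": 0.05},
    {"tx": 0.13, "ty": -0.38, "tz": 0.0, "rx": 0.0, "ry": 0.0, "rz": 0.0, "claw": 0.05},
    {"tx": 0.13, "ty": -0.38, "tz": 0.0, "rx": 0.0, "ry": 0.0, "rz": 0.0, "claw": 0.05},
    {"tx": 0.13, "ty": -0.38, "tz": 0.0, "rx": 0.0, "ry": 0.0, "rz": 0.0, "claw": 0.05},
    {"tx": 0.13, "ty": -0.38, "tz": 0.0, "rx": 0.0, "ry": 0.0, "rz": 0.0, "claw": 0.05},
  ],
)

```text
clock: 6.25
eef_pos: [580.1, -277.6, 145.4]
tool_rot: [-3.139, 0.001, 0.001]
force: [1.0, 0.2, -0.0]
width: 57.6
```

```bash
python3 wr.py w3
```

```text
6.25 [ 580.1 -277.6  145.4] [-3.139e+00  1.000e-03  1.000e-03] [ 653.5 -278.1  287.3] [-0.294  0.003 -1.571]
```

View pics/w3.png

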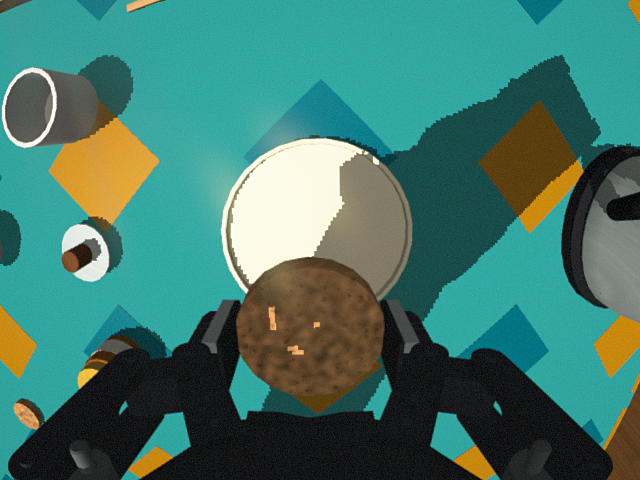

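Saucer rim: left (221,228), right (412,228), top (318,138). The coaster is held level at (311,327). I'll fit the rim numerically.

```bash
python3 - <<'E'
from h import *
from scipy.optimize import least_squares
c=wc(); im=cv2.imread("pics/w3.png").astype(int)
# saucer: red not much below blue (cream, lit or shaded) vs teal
m=((im[:,:,2]>im[:,:,0]-5)&(im[:,:,2]>60)).astype(np.uint8)
m[:130]=0;m[255:]=0;m[:,:205]=0;m[:,425:]=0
n,l,s,_=cv2.connectedComponentsWithStats(m); k=1+s[1:,4].argmax(); m=l==k; print(s[k])
P=[]
for v in range(185,250,5):
    u=np.where(m[v])[0]; P+=[(u[0]-.5,v),(u[-1]+.5,v)]
for u in range(260,380,8):
    v=np.where(m[:,u])[0]; P.append((u,v[0]-.5))
Q=np.array([hit(c,u,v,14,True) for u,v in P])
for r in (75,None):
    f=lambda p:np.hypot(*(Q-p[:2]).T)-(r or p[2])
    o=least_squares(f,[580,-278,75],loss="soft_l1"); print(o.x.round(1),np.abs(o.fun).max(),np.sort(np.abs(o.fun))[-5:].round(1))
s=read_state()
# coaster: visible top edge circle radius 30 at z=TCP+3.7+14
for u,v in [(311,327),(237,323),(384,323),(311,258),(311,395)]: print(hit(c,u,v,145.9+17.7,True).round(1))
E
```

```text
[  221   138   191   117 18501]
[ 578.4 -282.6   75. ] 1.1178788991034594 [1.  1.  1.  1.1 1.1]
[ 579.5 -282.6   74.1] 0.6488610397450714 [0.4 0.5 0.5 0.5 0.6]
[ 584.3 -278.2]
[ 585.6 -249.9]
[ 585.7 -306. ]
[ 612.  -278.1]
[ 550.8 -278.2]
```

Saucer centre is (579,-282.6). The coaster sits about on the tool axis. I'll lower it.

Emit:
apply_moves(
  increments=[
    {"tx": -0.002, "ty": -0.003, "tz": -0.05, "rx": 0.0, "ry": 0.0, "rz": 0.0, "claw": 0.05},
    {"tx": -0.002, "ty": -0.003, "tz": -0.09, "rx": 0.0, "ry": 0.0, "rz": 0.0, "claw": 0.05},
    {"tx": -0.002, "ty": -0.003, "tz": -0.115, "rx": 0.0, "ry": 0.0, "rz": 0.0, "claw": 0.05},
    {"tx": -0.002, "ty": -0.003, "tz": -0.13, "rx": 0.0, "ry": 0.0, "rz": 0.0, "claw": 0.05},
    {"tx": -0.002, "ty": -0.003, "tz": -0.137, "rx": 0.0, "ry": 0.0, "rz": 0.0, "claw": 0.05},
    {"tx": -0.002, "ty": -0.003, "tz": -0.14, "rx": 0.0, "ry": 0.0, "rz": 0.0, "claw": 0.05},
    {"tx": -0.002, "ty": -0.003, "tz": -0.141, "rx": 0.0, "ry": 0.0, "rz": 0.0, "claw": 0.05},
    {"tx": -0.002, "ty": -0.003, "tz": -0.141, "rx": 0.0, "ry": 0.0, "rz": 0.0, "claw": 0.05},
    {"tx": -0.002, "ty": -0.003, "tz": -0.141, "rx": 0.0, "ry": 0.0, "rz": 0.0, "claw": 0.05},
  ],
)

```text
clock: 7.2
eef_pos: [579.2, -282.9, 6.4]
tool_rot: [3.141, -0.002, -0.0]
force: [-0.3, -0.3, -0.7]
width: 57.8
```

Emit:
apply_moves(
  increments=[
    {"tx": 0.0, "ty": 0.0, "tz": -0.002, "rx": 0.0, "ry": 0.0, "rz": 0.0, "claw": 0.05},
    {"tx": 0.0, "ty": 0.0, "tz": -0.003, "rx": 0.0, "ry": 0.0, "rz": 0.0, "claw": 0.05},
    {"tx": 0.0, "ty": 0.0, "tz": -0.003, "rx": 0.0, "ry": 0.0, "rz": 0.0, "claw": 0.05},
  ],
)

```text
clock: 7.5
eef_pos: [578.9, -282.7, 3.3]
tool_rot: [3.142, -0.001, -0.0]
force: [-1.1, 0.7, 5.6]
width: 57.8
```

Light contact (5.6 N). I'll release and rise clear.

Emit:
apply_moves(
  increments=[
    {"tx": 0.0, "ty": 0.0, "tz": 0.001, "rx": 0.0, "ry": 0.0, "rz": 0.0, "claw": 0.085},
    {"tx": 0.0, "ty": 0.0, "tz": 0.001, "rx": 0.0, "ry": 0.0, "rz": 0.0, "claw": 0.085},
    {"tx": 0.0, "ty": 0.0, "tz": 0.001, "rx": 0.0, "ry": 0.0, "rz": 0.0, "claw": 0.085},
    {"tx": 0.0, "ty": 0.0, "tz": 0.001, "rx": 0.0, "ry": 0.0, "rz": 0.0, "claw": 0.085},
    {"tx": 0.0, "ty": 0.0, "tz": 0.04, "rx": 0.0, "ry": 0.0, "rz": 0.0, "claw": 0.085},
    {"tx": 0.0, "ty": 0.0, "tz": 0.09, "rx": 0.0, "ry": 0.0, "rz": 0.0, "claw": 0.085},
    {"tx": -0.03, "ty": 0.0, "tz": 0.14, "rx": 0.0, "ry": 0.0, "rz": 0.0, "claw": 0.085},
    {"tx": -0.06, "ty": 0.0, "tz": 0.16, "rx": 0.0, "ry": 0.0, "rz": 0.0, "claw": 0.085},
    {"tx": -0.06, "ty": 0.0, "tz": 0.16, "rx": 0.0, "ry": 0.0, "rz": 0.0, "claw": 0.085},
    {"tx": -0.06, "ty": 0.0, "tz": 0.16, "rx": 0.0, "ry": 0.0, "rz": 0.0, "claw": 0.085},
  ],
)

```text
clock: 8.5
eef_pos: [518.7, -282.6, 163.1]
tool_rot: [-3.142, -0.002, -0.001]
force: [0.6, 0.2, -0.4]
width: 85.0
```

```bash
python3 wr.py w4
```

```text
8.5 [ 518.7 -282.6  163.1] [-3.142e+00 -2.000e-03 -1.000e-03] [ 591.8 -282.9  305.2] [-0.291  0.    -1.573]
```

View pics/w4.png

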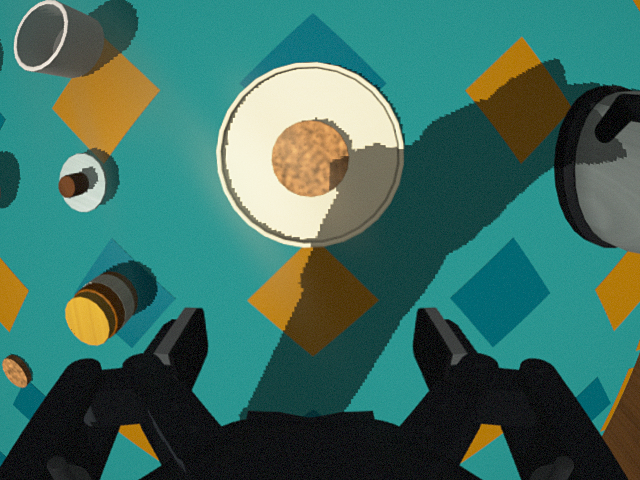

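The coaster top spans columns 272–349 and rows 120–196. The saucer rim spans columns 217–404 and rows 62–247. The cup mouth is at about (42,38) and the knob at (69,185).

```bash
python3 - <<'E'
from h import *
c=wc()
h=lambda u,v,z:hit(c,u,v,z,True)
cx=lambda L,z:(np.array([(h(*L[0],z)+h(*L[1],z))[1]/2,(h(*L[2],z)+h(*L[3],z))[0]/2])[::-1].round(1), h(*L[0],z)[1]-h(*L[1],z)[1])
print("saucer",cx([(217,155),(404,155),(310,62),(310,247.)],14))
print("coaster",cx([(272,158),(349,158),(310,120),(310,196)],20))
print("cup",h(41,38,68),"knob",h(69,185,40),"honey",h(90,317,60))
E
```

```text
saucer (array([ 578.6, -283.2]), np.float64(148.1722574712675))
coaster (array([ 576.8, -283.2]), np.float64(58.80611012158113))
cup [687.77593615 -77.28637263] knob [566.36075156 -82.33610724] honey [456.4627473  -95.80394101]
```

Emit:
apply_moves(
  increments=[
    {"tx": 0.171, "ty": 0.209, "tz": 0.0, "rx": 0.0, "ry": 0.0, "rz": 0.0, "claw": 0.085},
    {"tx": 0.171, "ty": 0.209, "tz": 0.0, "rx": 0.0, "ry": 0.0, "rz": 0.0, "claw": 0.085},
    {"tx": 0.171, "ty": 0.209, "tz": 0.0, "rx": 0.0, "ry": 0.0, "rz": 0.0, "claw": 0.085},
    {"tx": 0.171, "ty": 0.209, "tz": 0.0, "rx": 0.0, "ry": 0.0, "rz": 0.0, "claw": 0.085},
    {"tx": 0.171, "ty": 0.209, "tz": 0.0, "rx": 0.0, "ry": 0.0, "rz": 0.0, "claw": 0.085},
    {"tx": 0.171, "ty": 0.209, "tz": -0.02, "rx": 0.0, "ry": 0.0, "rz": 0.0, "claw": 0.085},
    {"tx": 0.171, "ty": 0.209, "tz": -0.02, "rx": 0.0, "ry": 0.0, "rz": 0.0, "claw": 0.085},
    {"tx": 0.171, "ty": 0.209, "tz": -0.02, "rx": 0.0, "ry": 0.0, "rz": 0.0, "claw": 0.085},
  ],
)

```text
clock: 9.35
eef_pos: [688.8, -73.1, 139.9]
tool_rot: [3.141, 0.004, 0.001]
force: [-0.8, -1.1, 0.1]
width: 85.1
```

```bash
python3 wr.py w5
```

```text
9.35 [688.8 -73.1 139.9] [3.141e+00 4.000e-03 1.000e-03] [762.6 -73.1 281.6] [-2.97e-01 -1.00e-03 -1.57e+00]
```

View pics/w5.png

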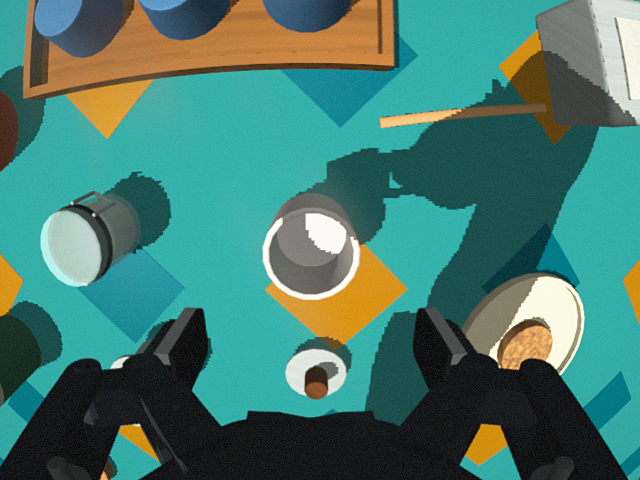

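The cup rim spans columns 263–360 and rows 206–300, so its centre is at (311,253). The knob top is at (316,388).

```bash
python3 - <<'E'
from h import *
c=wc()
for p in [(311,253,68),(263,253,68),(360,253,68),(311,206,68),(311,300,68),(316,390,40)]: print(hit(c,*p,True).round(1))
E
```

```text
[693.4 -73.9]
[693.4 -44.7]
[ 693.4 -103.7]
[722.2 -73.8]
[662.1 -73.9]
[566.5 -78.3]
```

Emit:
apply_moves(
  increments=[
    {"tx": 0.003, "ty": 0.0, "tz": -0.04, "rx": 0.0, "ry": 0.0, "rz": 0.0, "claw": 0.085},
    {"tx": 0.003, "ty": 0.0, "tz": -0.08, "rx": 0.0, "ry": 0.0, "rz": 0.0, "claw": 0.085},
    {"tx": 0.003, "ty": 0.0, "tz": -0.11, "rx": 0.0, "ry": 0.0, "rz": 0.0, "claw": 0.085},
    {"tx": 0.003, "ty": 0.0, "tz": -0.123, "rx": 0.0, "ry": 0.0, "rz": 0.0, "claw": 0.085},
    {"tx": 0.003, "ty": 0.0, "tz": -0.123, "rx": 0.0, "ry": 0.0, "rz": 0.0, "claw": 0.085},
    {"tx": 0.003, "ty": 0.0, "tz": -0.123, "rx": 0.0, "ry": 0.0, "rz": 0.0, "claw": 0.05},
    {"tx": 0.003, "ty": 0.0, "tz": -0.123, "rx": 0.0, "ry": 0.0, "rz": 0.0, "claw": 0.05},
    {"tx": 0.003, "ty": 0.0, "tz": -0.123, "rx": 0.0, "ry": 0.0, "rz": 0.0, "claw": 0.05},
    {"tx": 0.003, "ty": 0.0, "tz": -0.123, "rx": 0.0, "ry": 0.0, "rz": 0.0, "claw": 0.05},
    {"tx": 0.003, "ty": 0.0, "tz": -0.123, "rx": 0.0, "ry": 0.0, "rz": 0.0, "claw": 0.05},
    {"tx": 0.003, "ty": 0.0, "tz": -0.123, "rx": 0.0, "ry": 0.0, "rz": 0.0, "claw": 0.05},
  ],
)

```text
clock: 10.5
eef_pos: [694.4, -74.3, 22.1]
tool_rot: [3.141, -0.004, -0.0]
force: [-0.5, -0.1, 7.4]
width: 58.7
```

Emit:
apply_moves(
  increments=[
    {"tx": 0.0, "ty": 0.0, "tz": 0.01, "rx": 0.0, "ry": 0.0, "rz": 0.0, "claw": 0.05},
    {"tx": 0.0, "ty": 0.0, "tz": 0.03, "rx": 0.0, "ry": 0.0, "rz": 0.0, "claw": 0.05},
    {"tx": 0.0, "ty": 0.0, "tz": 0.06, "rx": 0.0, "ry": 0.0, "rz": 0.0, "claw": 0.05},
    {"tx": 0.0, "ty": 0.0, "tz": 0.08, "rx": 0.0, "ry": 0.0, "rz": 0.0, "claw": 0.05},
    {"tx": -0.01, "ty": -0.02, "tz": 0.08, "rx": 0.0, "ry": 0.0, "rz": 0.0, "claw": 0.05},
    {"tx": -0.025, "ty": -0.05, "tz": 0.08, "rx": 0.0, "ry": 0.0, "rz": 0.0, "claw": 0.05},
    {"tx": -0.045, "ty": -0.085, "tz": 0.08, "rx": 0.0, "ry": 0.0, "rz": 0.0, "claw": 0.05},
    {"tx": -0.065, "ty": -0.12, "tz": 0.08, "rx": 0.0, "ry": 0.0, "rz": 0.0, "claw": 0.05},
    {"tx": -0.085, "ty": -0.155, "tz": 0.08, "rx": 0.0, "ry": 0.0, "rz": 0.0, "claw": 0.05},
    {"tx": -0.1, "ty": -0.185, "tz": 0.08, "rx": 0.0, "ry": 0.0, "rz": 0.0, "claw": 0.05},
    {"tx": -0.11, "ty": -0.203, "tz": 0.08, "rx": 0.0, "ry": 0.0, "rz": 0.0, "claw": 0.05},
    {"tx": -0.115, "ty": -0.209, "tz": 0.08, "rx": 0.0, "ry": 0.0, "rz": 0.0, "claw": 0.05},
  ],
)

```text
clock: 11.7
eef_pos: [576.0, -286.2, 101.2]
tool_rot: [3.139, -0.001, -0.005]
force: [-0.2, 0.5, -0.9]
width: 59.1
```

Emit:
apply_moves(
  increments=[
    {"tx": 0.0, "ty": 0.0, "tz": -0.02, "rx": 0.0, "ry": 0.0, "rz": 0.0, "claw": 0.05},
    {"tx": 0.0, "ty": 0.0, "tz": -0.02, "rx": 0.0, "ry": 0.0, "rz": 0.0, "claw": 0.05},
    {"tx": 0.0, "ty": 0.0, "tz": -0.02, "rx": 0.0, "ry": 0.0, "rz": 0.0, "claw": 0.05},
  ],
)

```text
clock: 12.0
eef_pos: [578.2, -280.9, 79.6]
tool_rot: [-3.14, 0.0, 0.002]
force: [0.4, 0.1, -0.9]
width: 58.9
```

```bash
python3 wr.py w6; python3 - <<'E'
from h import *
b=get_image("side"); a=get_image("scene")
f=lambda i,x,y,w,h,k:cv2.resize(i[y:y+h,x:x+w,::-1],(0,0),fx=k,fy=k,interpolation=2)
cv2.imwrite("pics/m6.png",np.hstack([f(a,90,220,130,150,3),f(b,250,100,130,150,3)]))
E
```

```text
12.0 [ 578.2 -280.9   79.6] [-3.14e+00  0.00e+00  2.00e-03] [ 651.5 -281.2  221.5] [-2.93e-01  1.00e-03 -1.57e+00]
```

View pics/m6.png

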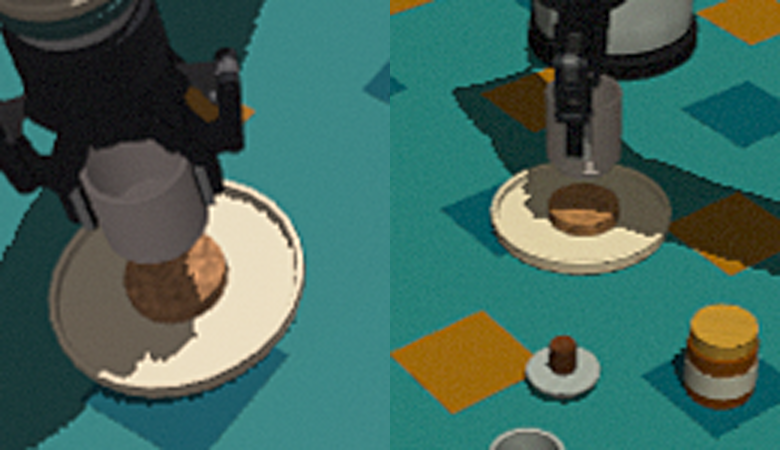

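The cup is upright above the coaster. I'll lower it slowly.

Emit:
apply_moves(
  increments=[
    {"tx": 0.0, "ty": 0.0, "tz": -0.01, "rx": 0.0, "ry": 0.0, "rz": 0.0, "claw": 0.05},
    {"tx": 0.0, "ty": 0.0, "tz": -0.02, "rx": 0.0, "ry": 0.0, "rz": 0.0, "claw": 0.05},
    {"tx": 0.0, "ty": 0.0, "tz": -0.027, "rx": 0.0, "ry": 0.0, "rz": 0.0, "claw": 0.05},
    {"tx": 0.0, "ty": 0.0, "tz": -0.032, "rx": 0.0, "ry": 0.0, "rz": 0.0, "claw": 0.05},
    {"tx": 0.0, "ty": 0.0, "tz": -0.035, "rx": 0.0, "ry": 0.0, "rz": 0.0, "claw": 0.05},
    {"tx": 0.0, "ty": 0.0, "tz": -0.036, "rx": 0.0, "ry": 0.0, "rz": 0.0, "claw": 0.05},
    {"tx": 0.0, "ty": 0.0, "tz": -0.037, "rx": 0.0, "ry": 0.0, "rz": 0.0, "claw": 0.05},
    {"tx": 0.0, "ty": 0.0, "tz": -0.038, "rx": 0.0, "ry": 0.0, "rz": 0.0, "claw": 0.05},
    {"tx": 0.0, "ty": 0.0, "tz": -0.038, "rx": 0.0, "ry": 0.0, "rz": 0.0, "claw": 0.05},
  ],
)

```text
clock: 13.05
eef_pos: [577.7, -282.7, 42.1]
tool_rot: [3.141, -0.001, -0.0]
force: [-1.1, 0.5, 3.7]
width: 59.2
```

Emit:
apply_moves(
  increments=[
    {"tx": 0.0, "ty": 0.0, "tz": -0.0005, "rx": 0.0, "ry": 0.0, "rz": 0.0, "claw": 0.05},
    {"tx": 0.0, "ty": 0.0, "tz": -0.001, "rx": 0.0, "ry": 0.0, "rz": 0.0, "claw": 0.05},
    {"tx": 0.0, "ty": 0.0, "tz": -0.001, "rx": 0.0, "ry": 0.0, "rz": 0.0, "claw": 0.05},
  ],
)

```text
clock: 13.35
eef_pos: [577.7, -282.8, 42.1]
tool_rot: [-3.141, -0.001, -0.0]
force: [-3.1, 1.6, 10.9]
width: 59.0
```

The cup touched down at 4 N and now rests on the coaster. I'll release and rise.

Emit:
apply_moves(
  increments=[
    {"tx": 0.0, "ty": 0.0, "tz": 0.001, "rx": 0.0, "ry": 0.0, "rz": 0.0, "claw": 0.05},
    {"tx": 0.0, "ty": 0.0, "tz": 0.001, "rx": 0.0, "ry": 0.0, "rz": 0.0, "claw": 0.085},
    {"tx": 0.0, "ty": 0.0, "tz": 0.001, "rx": 0.0, "ry": 0.0, "rz": 0.0, "claw": 0.085},
    {"tx": 0.0, "ty": 0.0, "tz": 0.001, "rx": 0.0, "ry": 0.0, "rz": 0.0, "claw": 0.085},
    {"tx": 0.0, "ty": 0.0, "tz": 0.001, "rx": 0.0, "ry": 0.0, "rz": 0.0, "claw": 0.085},
    {"tx": 0.0, "ty": 0.0, "tz": 0.02, "rx": 0.0, "ry": 0.0, "rz": 0.0, "claw": 0.085},
    {"tx": 0.0, "ty": 0.0, "tz": 0.06, "rx": 0.0, "ry": 0.0, "rz": 0.0, "claw": 0.085},
    {"tx": 0.0, "ty": 0.0, "tz": 0.1, "rx": 0.0, "ry": 0.0, "rz": 0.0, "claw": 0.085},
    {"tx": 0.0, "ty": 0.0, "tz": 0.12, "rx": 0.0, "ry": 0.0, "rz": 0.0, "claw": 0.085},
    {"tx": 0.0, "ty": 0.0, "tz": 0.12, "rx": 0.0, "ry": 0.0, "rz": 0.0, "claw": 0.085},
    {"tx": 0.0, "ty": 0.0, "tz": 0.12, "rx": 0.0, "ry": 0.0, "rz": 0.0, "claw": 0.085},
  ],
)

```text
clock: 14.45
eef_pos: [577.6, -282.2, 160.2]
tool_rot: [-3.141, -0.0, -0.0]
force: [0.3, -0.6, -0.6]
width: 84.9
```

```bash
python3 wr.py w7
```

```text
14.45 [ 577.6 -282.2  160.2] [-3.141 -0.    -0.   ] [ 650.8 -282.5  302.2] [-0.293  0.    -1.571]
```

View pics/w7.png

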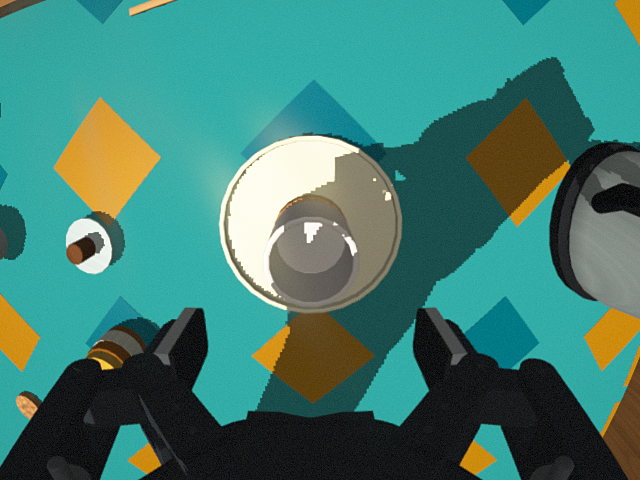

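The cup stands upright on the coaster, with its rim spanning columns 265–358 and rows 217–307. Next is the basket.

Emit:
apply_moves(
  increments=[
    {"tx": -0.012, "ty": 0.3545, "tz": 0.0, "rx": 0.0, "ry": 0.0, "rz": 0.0, "claw": 0.085},
    {"tx": -0.012, "ty": 0.3545, "tz": 0.0, "rx": 0.0, "ry": 0.0, "rz": 0.0, "claw": 0.085},
    {"tx": -0.012, "ty": 0.3545, "tz": 0.0, "rx": 0.0, "ry": 0.0, "rz": 0.0, "claw": 0.085},
    {"tx": -0.012, "ty": 0.3545, "tz": 0.0, "rx": 0.0, "ry": 0.0, "rz": 0.0, "claw": 0.085},
    {"tx": -0.012, "ty": 0.3545, "tz": 0.0, "rx": 0.0, "ry": 0.0, "rz": 0.0, "claw": 0.085},
    {"tx": -0.012, "ty": 0.3545, "tz": 0.0, "rx": 0.0, "ry": 0.0, "rz": 0.0, "claw": 0.085},
    {"tx": -0.012, "ty": 0.3545, "tz": 0.0, "rx": 0.0, "ry": 0.0, "rz": 0.0, "claw": 0.085},
    {"tx": -0.012, "ty": 0.3545, "tz": 0.0, "rx": 0.0, "ry": 0.0, "rz": 0.0, "claw": 0.085},
    {"tx": -0.012, "ty": 0.3545, "tz": 0.0, "rx": 0.0, "ry": 0.0, "rz": 0.0, "claw": 0.085},
    {"tx": -0.012, "ty": 0.3545, "tz": 0.0, "rx": 0.0, "ry": 0.0, "rz": 0.0, "claw": 0.085},
  ],
)

```text
clock: 15.5
eef_pos: [565.1, 70.2, 159.6]
tool_rot: [3.14, 0.001, -0.002]
force: [0.2, -0.5, -0.1]
width: 85.3
```

```bash
python3 - <<'E'
from h import *
c=wc()
for p in [(311.5,262,88),(265,262,88),(358,262,88),(311,217,88),(311,307,88)]: print(hit(c,*p,True).round(1))
E
python3 wr.py w8
```

```text
[ 576.6 -283.3]
[ 576.6 -254.8]
[ 576.6 -311.8]
[ 604.7 -282.9]
[ 546.2 -283. ]
15.5 [565.1  70.2 159.6] [ 3.14e+00  1.00e-03 -2.00e-03] [638.6  70.2 301.5] [-0.294 -0.002 -1.573]
```

View pics/w8.png

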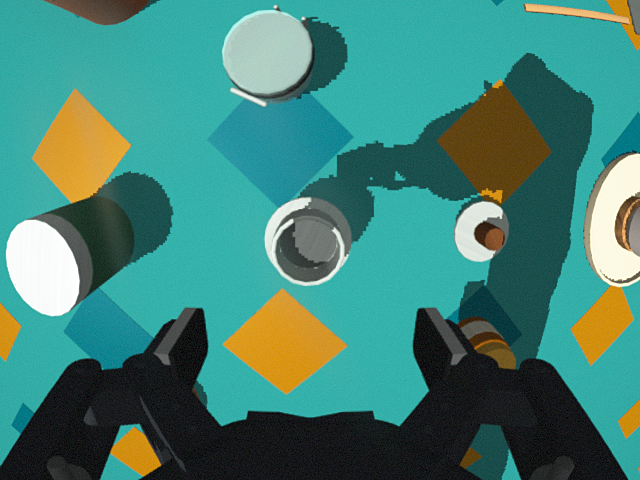

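```bash
python3 - <<'E'
from h import *
im=cv2.imread("pics/w8.png")[185:300,250:370]; cv2.imwrite("pics/c8.png",cv2.resize(im,None,fx=5,fy=5,interpolation=2))
E
```

```text
(no output)
```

View pics/c8.png

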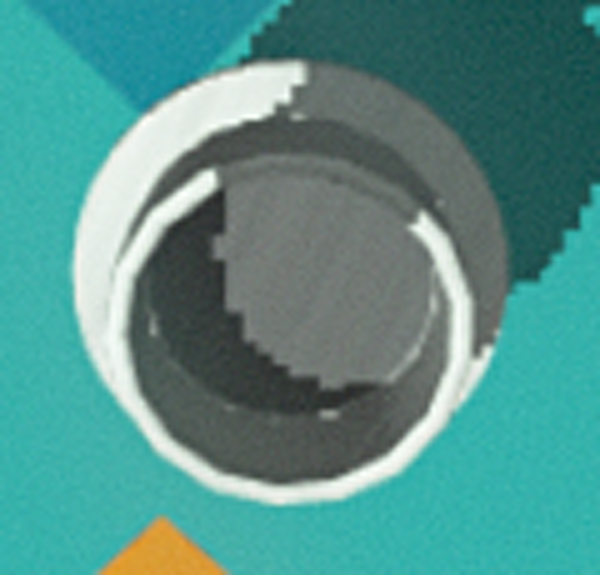

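The collar's outer rim spans columns 271.6–344.4 and rows 215.4–285.8, so its centre is at (308,250.6).

```bash
python3 - <<'E'
from h import *
c=wc()
for p in [(308,250.6,75),(271.6,250,75),(344.4,250,75),(308,215.4,75),(308,285.8,75),(264.6,238,49),(351.6,238,49),(308,197,49),(490,233,40)]: print(hit(c,*p,True).round(1))
E
```

```text
[567.5  71.2]
[567.9  94.5]
[567.8  47.9]
[590.4  71.1]
[543.1  71.3]
[568.8 102.1]
[568.6  40.4]
[597.9  71.2]
[570.4 -72.4]
```

Emit:
apply_moves(
  increments=[
    {"tx": 0.0015, "ty": -0.001, "tz": -0.04, "rx": 0.0, "ry": 0.0, "rz": 0.0, "claw": 0.085},
    {"tx": 0.0015, "ty": -0.001, "tz": -0.08, "rx": 0.0, "ry": 0.0, "rz": 0.0, "claw": 0.085},
    {"tx": 0.0015, "ty": -0.001, "tz": -0.1, "rx": 0.0, "ry": 0.0, "rz": 0.0, "claw": 0.085},
    {"tx": 0.0015, "ty": -0.001, "tz": -0.109, "rx": 0.0, "ry": 0.0, "rz": 0.0, "claw": 0.085},
    {"tx": 0.0015, "ty": -0.001, "tz": -0.109, "rx": 0.0, "ry": 0.0, "rz": 0.0, "claw": 0.085},
    {"tx": 0.0015, "ty": -0.001, "tz": -0.109, "rx": 0.0, "ry": 0.0, "rz": 0.0, "claw": 0.04},
    {"tx": 0.0015, "ty": -0.001, "tz": -0.109, "rx": 0.0, "ry": 0.0, "rz": 0.0, "claw": 0.04},
    {"tx": 0.0015, "ty": -0.001, "tz": -0.109, "rx": 0.0, "ry": 0.0, "rz": 0.0, "claw": 0.04},
    {"tx": 0.0015, "ty": -0.001, "tz": -0.109, "rx": 0.0, "ry": 0.0, "rz": 0.0, "claw": 0.04},
    {"tx": 0.0015, "ty": -0.001, "tz": -0.109, "rx": 0.0, "ry": 0.0, "rz": 0.0, "claw": 0.04},
    {"tx": 0.0015, "ty": -0.001, "tz": -0.109, "rx": 0.0, "ry": 0.0, "rz": 0.0, "claw": 0.04},
    {"tx": 0.0015, "ty": -0.001, "tz": -0.109, "rx": 0.0, "ry": 0.0, "rz": 0.0, "claw": 0.04},
  ],
)

```text
clock: 16.75
eef_pos: [568.2, 71.0, 53.0]
tool_rot: [-3.141, -0.003, -0.0]
force: [-1.3, -0.2, 5.9]
width: 46.3
```

Emit:
apply_moves(
  increments=[
    {"tx": 0.0, "ty": 0.0, "tz": 0.01, "rx": 0.0, "ry": 0.0, "rz": 0.0, "claw": 0.04},
    {"tx": 0.0, "ty": 0.0, "tz": 0.04, "rx": 0.0, "ry": 0.0, "rz": 0.0, "claw": 0.04},
    {"tx": 0.0, "ty": 0.0, "tz": 0.08, "rx": 0.0, "ry": 0.0, "rz": 0.0, "claw": 0.04},
    {"tx": 0.0, "ty": 0.0, "tz": 0.12, "rx": 0.0, "ry": 0.0, "rz": 0.0, "claw": 0.04},
    {"tx": 0.0, "ty": -0.02, "tz": 0.14, "rx": 0.0, "ry": 0.0, "rz": 0.0, "claw": 0.04},
    {"tx": 0.0, "ty": -0.06, "tz": 0.14, "rx": 0.0, "ry": 0.0, "rz": 0.0, "claw": 0.04},
    {"tx": 0.002, "ty": -0.1, "tz": 0.14, "rx": 0.0, "ry": 0.0, "rz": 0.0, "claw": 0.04},
    {"tx": 0.004, "ty": -0.14, "tz": 0.14, "rx": 0.0, "ry": 0.0, "rz": 0.0, "claw": 0.04},
    {"tx": 0.006, "ty": -0.18, "tz": 0.14, "rx": 0.0, "ry": 0.0, "rz": 0.0, "claw": 0.04},
    {"tx": 0.008, "ty": -0.22, "tz": 0.14, "rx": 0.0, "ry": 0.0, "rz": 0.0, "claw": 0.04},
    {"tx": 0.0095, "ty": -0.26, "tz": 0.14, "rx": 0.0, "ry": 0.0, "rz": 0.0, "claw": 0.04},
    {"tx": 0.0095, "ty": -0.3, "tz": 0.14, "rx": 0.0, "ry": 0.0, "rz": 0.0, "claw": 0.04},
  ],
)

```text
clock: 17.95
eef_pos: [576.6, -230.4, 192.3]
tool_rot: [3.141, -0.001, 0.0]
force: [0.4, -0.1, -0.9]
width: 46.4
```

Emit:
apply_moves(
  increments=[
    {"tx": 0.0, "ty": -0.03, "tz": 0.0, "rx": 0.0, "ry": 0.0, "rz": 0.0, "claw": 0.04},
    {"tx": 0.0, "ty": -0.048, "tz": 0.0, "rx": 0.0, "ry": 0.0, "rz": 0.0, "claw": 0.04},
    {"tx": 0.0, "ty": -0.054, "tz": 0.0, "rx": 0.0, "ry": 0.0, "rz": 0.0, "claw": 0.04},
    {"tx": 0.0, "ty": -0.054, "tz": -0.01, "rx": 0.0, "ry": 0.0, "rz": 0.0, "claw": 0.04},
    {"tx": 0.0, "ty": -0.054, "tz": -0.025, "rx": 0.0, "ry": 0.0, "rz": 0.0, "claw": 0.04},
    {"tx": 0.0, "ty": -0.054, "tz": -0.033, "rx": 0.0, "ry": 0.0, "rz": 0.0, "claw": 0.04},
    {"tx": 0.0, "ty": -0.054, "tz": -0.033, "rx": 0.0, "ry": 0.0, "rz": 0.0, "claw": 0.04},
    {"tx": 0.0, "ty": -0.054, "tz": -0.033, "rx": 0.0, "ry": 0.0, "rz": 0.0, "claw": 0.04},
  ],
)

```text
clock: 18.75
eef_pos: [576.6, -282.1, 157.8]
tool_rot: [-3.141, 0.001, 0.001]
force: [0.8, 0.3, -0.4]
width: 45.7
```

```bash
python3 wr.py w9; python3 - <<'E'
from h import *
b=get_image("side"); a=get_image("scene")
f=lambda i,x,y,w,h,k:cv2.resize(i[y:y+h,x:x+w,::-1],(0,0),fx=k,fy=k,interpolation=2)
w=cv2.resize(cv2.imread("pics/w9.png")[190:410,180:440],(355,300))
cv2.imwrite("pics/m9.png",np.hstack([f(a,90,200,110,150,2),f(b,260,70,110,150,2),w]))
E
```

```text
18.75 [ 576.6 -282.1  157.8] [-3.141e+00  1.000e-03  1.000e-03] [ 650.  -282.4  299.7] [-2.940e-01  1.000e-03 -1.571e+00]
```

View pics/m9.png

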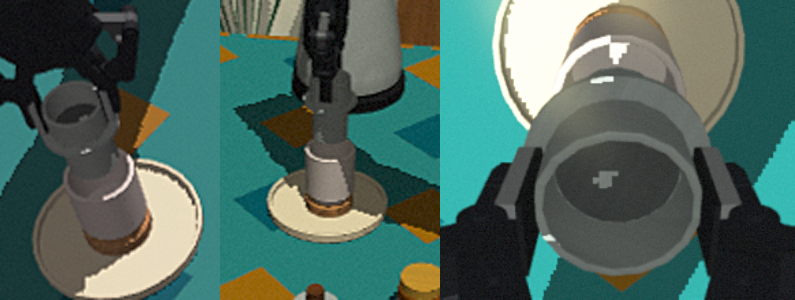

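The basket is upright and directly above the cup in both the scene and side views. I'll lower it.

Emit:
apply_moves(
  increments=[
    {"tx": 0.0, "ty": -0.0, "tz": -0.008, "rx": 0.0, "ry": 0.0, "rz": 0.0, "claw": 0.04},
    {"tx": 0.0, "ty": 0.0, "tz": -0.016, "rx": 0.0, "ry": 0.0, "rz": 0.0, "claw": 0.04},
    {"tx": 0.0, "ty": 0.0, "tz": -0.024, "rx": 0.0, "ry": 0.0, "rz": 0.0, "claw": 0.04},
    {"tx": 0.0, "ty": 0.0, "tz": -0.032, "rx": 0.0, "ry": 0.0, "rz": 0.0, "claw": 0.04},
    {"tx": 0.0, "ty": 0.0, "tz": -0.04, "rx": 0.0, "ry": 0.0, "rz": 0.0, "claw": 0.04},
    {"tx": 0.0, "ty": 0.0, "tz": -0.04, "rx": 0.0, "ry": 0.0, "rz": 0.0, "claw": 0.04},
  ],
)

```text
clock: 19.5
eef_pos: [575.7, -282.4, 116.7]
tool_rot: [-3.14, 0.002, -0.0]
force: [0.2, 0.1, -0.7]
width: 46.1
```

Emit:
apply_moves(
  increments=[
    {"tx": 0.0, "ty": -0.0, "tz": -0.007, "rx": 0.0, "ry": 0.0, "rz": 0.0, "claw": 0.04},
    {"tx": 0.0, "ty": 0.0, "tz": -0.014, "rx": 0.0, "ry": 0.0, "rz": 0.0, "claw": 0.04},
    {"tx": 0.0, "ty": 0.0, "tz": -0.019, "rx": 0.0, "ry": 0.0, "rz": 0.0, "claw": 0.04},
    {"tx": 0.0, "ty": 0.0, "tz": -0.021, "rx": 0.0, "ry": 0.0, "rz": 0.0, "claw": 0.04},
    {"tx": 0.0, "ty": 0.0, "tz": -0.022, "rx": 0.0, "ry": 0.0, "rz": 0.0, "claw": 0.04},
    {"tx": 0.0, "ty": 0.0, "tz": -0.022, "rx": 0.0, "ry": 0.0, "rz": 0.0, "claw": 0.04},
  ],
)

```text
clock: 20.1
eef_pos: [576.6, -283.2, 96.4]
tool_rot: [3.141, -0.0, -0.0]
force: [-0.4, -0.5, -0.4]
width: 46.2
```

Emit:
apply_moves(
  increments=[
    {"tx": 0.0, "ty": 0.0, "tz": -0.001, "rx": 0.0, "ry": 0.0, "rz": 0.0, "claw": 0.04},
    {"tx": 0.0, "ty": 0.0, "tz": -0.002, "rx": 0.0, "ry": 0.0, "rz": 0.0, "claw": 0.04},
    {"tx": 0.0, "ty": 0.0, "tz": -0.002, "rx": 0.0, "ry": 0.0, "rz": 0.0, "claw": 0.04},
  ],
)

```text
clock: 20.4
eef_pos: [577.2, -283.8, 96.0]
tool_rot: [3.14, -0.002, -0.0]
force: [-0.8, 1.2, 7.5]
width: 46.1
```

The flange is seated, with contact at the expected height. I'll release.

Emit:
apply_moves(
  increments=[
    {"tx": 0.0, "ty": 0.0, "tz": 0.001, "rx": 0.0, "ry": 0.0, "rz": 0.0, "claw": 0.04},
    {"tx": 0.0, "ty": 0.0, "tz": 0.001, "rx": 0.0, "ry": 0.0, "rz": 0.0, "claw": 0.085},
    {"tx": 0.0, "ty": 0.0, "tz": 0.001, "rx": 0.0, "ry": 0.0, "rz": 0.0, "claw": 0.085},
    {"tx": 0.0, "ty": 0.0, "tz": 0.001, "rx": 0.0, "ry": 0.0, "rz": 0.0, "claw": 0.085},
    {"tx": 0.0, "ty": 0.0, "tz": 0.001, "rx": 0.0, "ry": 0.0, "rz": 0.0, "claw": 0.085},
    {"tx": 0.0, "ty": 0.0, "tz": 0.001, "rx": 0.0, "ry": 0.0, "rz": 0.0, "claw": 0.085},
    {"tx": 0.0, "ty": 0.0, "tz": 0.02, "rx": 0.0, "ry": 0.0, "rz": 0.0, "claw": 0.085},
    {"tx": 0.0, "ty": 0.0, "tz": 0.06, "rx": 0.0, "ry": 0.0, "rz": 0.0, "claw": 0.085},
    {"tx": 0.0, "ty": 0.0, "tz": 0.1, "rx": 0.0, "ry": 0.0, "rz": 0.0, "claw": 0.085},
    {"tx": 0.0, "ty": 0.0, "tz": 0.12, "rx": 0.0, "ry": 0.0, "rz": 0.0, "claw": 0.085},
    {"tx": 0.0, "ty": 0.0, "tz": 0.12, "rx": 0.0, "ry": 0.0, "rz": 0.0, "claw": 0.085},
    {"tx": 0.0, "ty": 0.0, "tz": 0.12, "rx": 0.0, "ry": 0.0, "rz": 0.0, "claw": 0.085},
  ],
)

```text
clock: 21.6
eef_pos: [576.5, -282.7, 214.2]
tool_rot: [-3.141, -0.0, -0.0]
force: [-0.2, -0.6, -0.5]
width: 85.4
```

```bash
python3 wr.py w10; python3 - <<'E'
from h import *
c=wc();im=cv2.imread("pics/w10.png")
z=118; u,v=map(int,proj(c,[576.5,-283,z],True)); print(u,v)
print(u-75,v-90)
cv2.imwrite("pics/c10.png",cv2.resize(im[v-90:v+60,u-75:u+75],None,fx=4,fy=4,interpolation=2))
E
```

```text
21.6 [ 576.5 -282.7  214.2] [-3.141 -0.    -0.   ] [ 649.8 -283.   356.2] [-2.930e-01  1.000e-03 -1.571e+00]
310 248
235 158
```

View pics/c10.png

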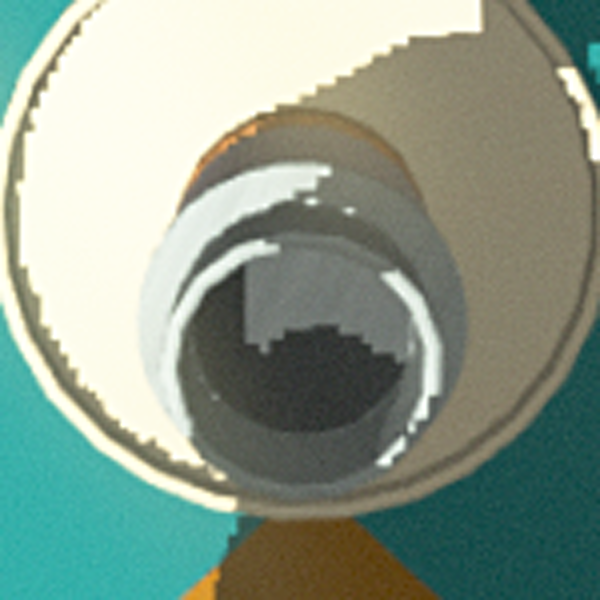

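The basket hangs level in the cup. Its collar centre is at about (310.4,249.6), where (310,248) was expected. Next is the lid.

Emit:
apply_moves(
  increments=[
    {"tx": -0.011, "ty": 0.205, "tz": 0.0, "rx": 0.0, "ry": 0.0, "rz": 0.0, "claw": 0.085},
    {"tx": -0.011, "ty": 0.205, "tz": 0.0, "rx": 0.0, "ry": 0.0, "rz": 0.0, "claw": 0.085},
    {"tx": -0.011, "ty": 0.205, "tz": 0.0, "rx": 0.0, "ry": 0.0, "rz": 0.0, "claw": 0.085},
    {"tx": -0.011, "ty": 0.205, "tz": 0.0, "rx": 0.0, "ry": 0.0, "rz": 0.0, "claw": 0.085},
    {"tx": -0.011, "ty": 0.205, "tz": -0.03, "rx": 0.0, "ry": 0.0, "rz": 0.0, "claw": 0.085},
    {"tx": -0.011, "ty": 0.205, "tz": -0.08, "rx": 0.0, "ry": 0.0, "rz": 0.0, "claw": 0.085},
    {"tx": -0.011, "ty": 0.205, "tz": -0.1, "rx": 0.0, "ry": 0.0, "rz": 0.0, "claw": 0.085},
    {"tx": -0.011, "ty": 0.205, "tz": -0.1, "rx": 0.0, "ry": 0.0, "rz": 0.0, "claw": 0.085},
    {"tx": -0.011, "ty": 0.205, "tz": -0.1, "rx": 0.0, "ry": 0.0, "rz": 0.0, "claw": 0.085},
  ],
)

```text
clock: 22.55
eef_pos: [565.2, -78.4, 113.8]
tool_rot: [3.141, 0.002, -0.001]
force: [0.7, -0.3, 0.4]
width: 84.5
```

```bash
python3 - <<'E'
from h import *
c=wc()
for p in [(310.4,249.6,118),(310.4,216.2,118),(310.4,283,118),(275.7,249,118),(345,249,118)]: print(hit(c,*p,True).round(1))
E
python3 wr.py w11; python3 - <<'E'
from h import *
im=cv2.imread("pics/w11.png")
cv2.imwrite("pics/c11.png",cv2.resize(im[170:370,210:410],None,fx=3,fy=3,interpolation=2))
E
```

```text
[ 576.1 -283.1]
[ 598.9 -283.1]
[ 551.9 -283.1]
[ 576.5 -259.8]
[ 576.5 -306.4]
22.55 [565.2 -78.4 113.8] [ 3.141e+00  2.000e-03 -1.000e-03] [638.6 -78.7 255.7] [-0.295 -0.    -1.572]
```

View pics/c11.png

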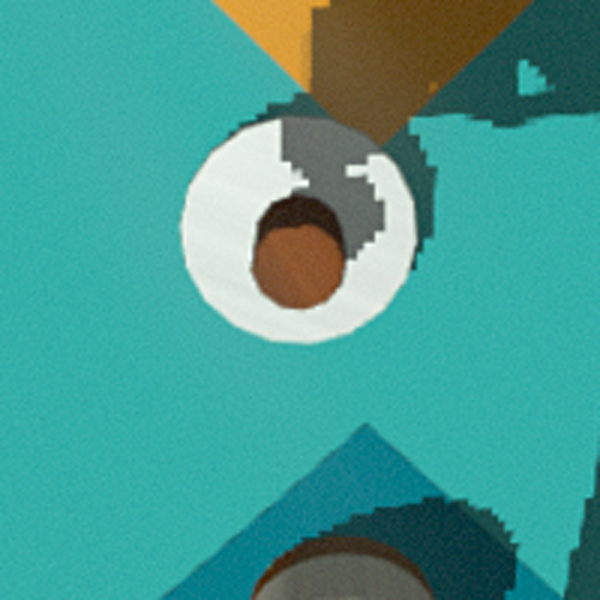

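Knob top centre is at (309.5,258.7) and disc centre at (309.5,246.7).

```bash
python3 - <<'E'
from h import *
c=wc()
print(hit(c,309.5,258.7,40,True),hit(c,309.5,246.7,16,True))
for p in [(309.5,208.7,16),(309.5,284.7,16)]:print(hit(c,*p,True))
E
```

```text
[565.65545148 -78.32939331] [566.06893599 -78.30920778]
[592.10777303 -78.35559109]
[538.36026923 -78.25753531]
```

Emit:
apply_moves(
  increments=[
    {"tx": 0.0, "ty": 0.0, "tz": -0.04, "rx": 0.0, "ry": 0.0, "rz": 0.0, "claw": 0.085},
    {"tx": 0.0, "ty": 0.0, "tz": -0.075, "rx": 0.0, "ry": 0.0, "rz": 0.0, "claw": 0.06},
    {"tx": 0.0, "ty": 0.0, "tz": -0.09, "rx": 0.0, "ry": 0.0, "rz": 0.0, "claw": 0.06},
    {"tx": 0.0, "ty": 0.0, "tz": -0.095, "rx": 0.0, "ry": 0.0, "rz": 0.0, "claw": 0.06},
    {"tx": 0.0, "ty": 0.0, "tz": -0.095, "rx": 0.0, "ry": 0.0, "rz": 0.0, "claw": 0.06},
    {"tx": 0.0, "ty": 0.0, "tz": -0.095, "rx": 0.0, "ry": 0.0, "rz": 0.0, "claw": 0.01},
    {"tx": 0.0, "ty": 0.0, "tz": -0.095, "rx": 0.0, "ry": 0.0, "rz": 0.0, "claw": 0.01},
    {"tx": 0.0, "ty": 0.0, "tz": -0.095, "rx": 0.0, "ry": 0.0, "rz": 0.0, "claw": 0.01},
    {"tx": 0.0, "ty": 0.0, "tz": -0.095, "rx": 0.0, "ry": 0.0, "rz": 0.0, "claw": 0.01},
    {"tx": 0.0, "ty": 0.0, "tz": -0.095, "rx": 0.0, "ry": 0.0, "rz": 0.0, "claw": 0.01},
    {"tx": 0.0, "ty": 0.0, "tz": -0.095, "rx": 0.0, "ry": 0.0, "rz": 0.0, "claw": 0.01},
    {"tx": 0.0, "ty": 0.0, "tz": -0.095, "rx": 0.0, "ry": 0.0, "rz": 0.0, "claw": 0.01},
  ],
)

```text
clock: 23.8
eef_pos: [566.4, -78.0, 20.6]
tool_rot: [-3.141, -0.002, -0.0]
force: [-0.1, 0.2, 6.5]
width: 17.8
```

Emit:
apply_moves(
  increments=[
    {"tx": 0.0, "ty": 0.0, "tz": 0.01, "rx": 0.0, "ry": 0.0, "rz": 0.0, "claw": 0.01},
    {"tx": 0.0, "ty": 0.0, "tz": 0.04, "rx": 0.0, "ry": 0.0, "rz": 0.0, "claw": 0.01},
    {"tx": 0.0, "ty": 0.0, "tz": 0.08, "rx": 0.0, "ry": 0.0, "rz": 0.0, "claw": 0.01},
    {"tx": 0.0, "ty": 0.0, "tz": 0.12, "rx": 0.0, "ry": 0.0, "rz": 0.0, "claw": 0.01},
    {"tx": 0.0, "ty": -0.02, "tz": 0.15, "rx": 0.0, "ry": 0.0, "rz": 0.0, "claw": 0.01},
    {"tx": 0.003, "ty": -0.06, "tz": 0.15, "rx": 0.0, "ry": 0.0, "rz": 0.0, "claw": 0.01},
    {"tx": 0.005, "ty": -0.1, "tz": 0.15, "rx": 0.0, "ry": 0.0, "rz": 0.0, "claw": 0.01},
    {"tx": 0.008, "ty": -0.14, "tz": 0.15, "rx": 0.0, "ry": 0.0, "rz": 0.0, "claw": 0.01},
    {"tx": 0.01, "ty": -0.175, "tz": 0.15, "rx": 0.0, "ry": 0.0, "rz": 0.0, "claw": 0.01},
    {"tx": 0.01, "ty": -0.198, "tz": 0.15, "rx": 0.0, "ry": 0.0, "rz": 0.0, "claw": 0.01},
    {"tx": 0.01, "ty": -0.205, "tz": 0.15, "rx": 0.0, "ry": 0.0, "rz": 0.0, "claw": 0.01},
    {"tx": 0.01, "ty": -0.205, "tz": 0.15, "rx": 0.0, "ry": 0.0, "rz": 0.0, "claw": 0.01},
  ],
)

```text
clock: 25.0
eef_pos: [575.0, -283.7, 169.7]
tool_rot: [3.141, 0.0, -0.002]
force: [-0.5, 0.1, -0.1]
width: 17.8
```

Emit:
apply_moves(
  increments=[
    {"tx": 0.0, "ty": 0.0, "tz": -0.01, "rx": 0.0, "ry": 0.0, "rz": 0.0, "claw": 0.01},
    {"tx": 0.0, "ty": 0.0, "tz": -0.018, "rx": 0.0, "ry": 0.0, "rz": 0.0, "claw": 0.01},
    {"tx": 0.0, "ty": 0.0, "tz": -0.024, "rx": 0.0, "ry": 0.0, "rz": 0.0, "claw": 0.01},
    {"tx": 0.0, "ty": 0.0, "tz": -0.024, "rx": 0.0, "ry": 0.0, "rz": 0.0, "claw": 0.01},
    {"tx": 0.0, "ty": 0.0, "tz": -0.024, "rx": 0.0, "ry": 0.0, "rz": 0.0, "claw": 0.01},
  ],
)

```text
clock: 25.5
eef_pos: [575.6, -282.5, 145.0]
tool_rot: [-3.141, 0.0, 0.0]
force: [-0.5, -0.5, -0.9]
width: 17.4
```

Emit:
apply_moves(
  increments=[
    {"tx": 0.0, "ty": 0.0, "tz": -0.005, "rx": 0.0, "ry": 0.0, "rz": 0.0, "claw": 0.01},
    {"tx": 0.0, "ty": 0.0, "tz": -0.009, "rx": 0.0, "ry": 0.0, "rz": 0.0, "claw": 0.01},
    {"tx": 0.0, "ty": 0.0, "tz": -0.011, "rx": 0.0, "ry": 0.0, "rz": 0.0, "claw": 0.01},
    {"tx": 0.0, "ty": 0.0, "tz": -0.011, "rx": 0.0, "ry": 0.0, "rz": 0.0, "claw": 0.01},
  ],
)

```text
clock: 25.9
eef_pos: [575.3, -282.9, 133.9]
tool_rot: [-3.141, 0.001, -0.0]
force: [0.7, -0.5, 0.4]
width: 17.6
```

Emit:
apply_moves(
  increments=[
    {"tx": 0.0, "ty": 0.0, "tz": -0.003, "rx": 0.0, "ry": 0.0, "rz": 0.0, "claw": 0.01},
    {"tx": 0.0, "ty": 0.0, "tz": -0.005, "rx": 0.0, "ry": 0.0, "rz": 0.0, "claw": 0.01},
    {"tx": 0.0, "ty": 0.0, "tz": -0.007, "rx": 0.0, "ry": 0.0, "rz": 0.0, "claw": 0.01},
    {"tx": 0.0, "ty": 0.0, "tz": -0.007, "rx": 0.0, "ry": 0.0, "rz": 0.0, "claw": 0.01},
  ],
)

```text
clock: 26.3
eef_pos: [575.4, -282.9, 126.9]
tool_rot: [-3.141, 0.0, -0.0]
force: [0.4, 0.3, -1.0]
width: 17.8
```

The plug is about 10 mm into the collar with no contact force. I'll seat it.

Emit:
apply_moves(
  increments=[
    {"tx": 0.0, "ty": 0.0, "tz": -0.001, "rx": 0.0, "ry": 0.0, "rz": 0.0, "claw": 0.01},
    {"tx": 0.0, "ty": 0.0, "tz": -0.0015, "rx": 0.0, "ry": 0.0, "rz": 0.0, "claw": 0.01},
    {"tx": 0.0, "ty": 0.0, "tz": -0.0015, "rx": 0.0, "ry": 0.0, "rz": 0.0, "claw": 0.01},
  ],
)

```text
clock: 26.6
eef_pos: [575.8, -283.3, 126.7]
tool_rot: [3.141, -0.001, -0.0]
force: [-0.2, 0.6, 5.3]
width: 17.6
```

Emit:
apply_moves(
  increments=[
    {"tx": 0.0, "ty": 0.0, "tz": 0.0005, "rx": 0.0, "ry": 0.0, "rz": 0.0, "claw": 0.01},
    {"tx": 0.0, "ty": 0.0, "tz": 0.0005, "rx": 0.0, "ry": 0.0, "rz": 0.0, "claw": 0.06},
    {"tx": 0.0, "ty": 0.0, "tz": 0.0005, "rx": 0.0, "ry": 0.0, "rz": 0.0, "claw": 0.06},
    {"tx": 0.0, "ty": 0.0, "tz": 0.0005, "rx": 0.0, "ry": 0.0, "rz": 0.0, "claw": 0.06},
    {"tx": 0.0, "ty": 0.0, "tz": 0.0005, "rx": 0.0, "ry": 0.0, "rz": 0.0, "claw": 0.06},
    {"tx": 0.0, "ty": 0.0, "tz": 0.015, "rx": 0.0, "ry": 0.0, "rz": 0.0, "claw": 0.06},
    {"tx": 0.0, "ty": 0.0, "tz": 0.05, "rx": 0.0, "ry": 0.0, "rz": 0.0, "claw": 0.06},
    {"tx": 0.0, "ty": 0.0, "tz": 0.09, "rx": 0.0, "ry": 0.0, "rz": 0.0, "claw": 0.06},
    {"tx": -0.05, "ty": 0.0, "tz": 0.1, "rx": 0.0, "ry": 0.0, "rz": 0.0, "claw": 0.06},
    {"tx": -0.1, "ty": 0.0, "tz": 0.1, "rx": 0.0, "ry": 0.0, "rz": 0.0, "claw": 0.06},
    {"tx": -0.1, "ty": 0.0, "tz": 0.1, "rx": 0.0, "ry": 0.0, "rz": 0.0, "claw": 0.06},
    {"tx": -0.1, "ty": 0.0, "tz": 0.1, "rx": 0.0, "ry": 0.0, "rz": 0.0, "claw": 0.06},
  ],
)

```text
clock: 27.8
eef_pos: [474.8, -283.3, 227.2]
tool_rot: [-3.141, -0.002, -0.003]
force: [0.8, -0.3, -0.6]
width: 60.1
```

```bash
python3 wr.py w12; python3 - <<'E'
from h import *
b=get_image("side"); a=get_image("scene")
f=lambda i,x,y,w,h,k:cv2.resize(i[y:y+h,x:x+w,::-1],(0,0),fx=k,fy=k,interpolation=2)
top=np.hstack([f(a,90,200,133,100,3),f(b,250,90,133,100,3)])
bot=np.hstack([cv2.resize(a[:,:,::-1],(399,299)),cv2.resize(cv2.imread("pics/w12.png"),(399,299))])
cv2.imwrite("pics/m12.png",np.vstack([top,bot]))
E
```

```text
27.8 [ 474.8 -283.3  227.2] [-3.141e+00 -2.000e-03 -3.000e-03] [ 547.8 -283.7  369.3] [-0.291  0.    -1.574]
```

View pics/m12.png

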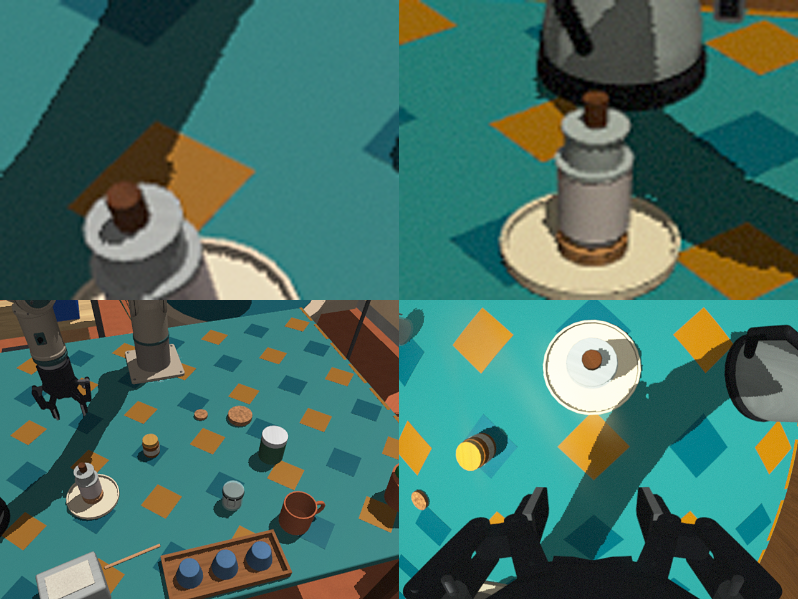

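The picture shows the stack complete and level in the middle of the saucer: coaster, cup, basket and lid. The honey jar, sugar jar and tin are where they were, and the gripper is clear. I'll hand it in.

```bash
python3 -c "
from cell import *
print(finish_job())"
```

```text
the job is handed in; nothing more can be done
None
```

The tea is laid up and handed in at about 28 s of the 109 s allowed. The middle-sized coaster is in the saucer, the cup stands on it, the basket hangs in the cup and the lid is on the basket. I placed them in that order and let go of each before taking the next.

- **Last pictures:** the stack is level and the lid seated. The saucer and the three bystanders stand where they were, and the gripper is clear. I compared these by eye and did not measure the bystanders again.
- **Centring:** after release, the coaster, cup and basket each measured within about 3 mm of the saucer's centre. The coaster was about 2 mm off along x. I did not measure the lid's final position.
- **Forces:** the cup touched down at about 4 N, rising to 11 N before release. The other readings after each placing and grip were below 8 N.
- **Slip:** the first grasp of the coaster sat too high and only caught its edge. I reopened, went lower and gripped it cleanly.

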